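# Put the short candle away in the dial-lid carousel

### The job

Turn the carousel's wooden cover by its crank peg until the notch in it lines up with the compartment at the round tag, then stand the short candle upright in that compartment. Afterwards turn the cover until its notch is squarely over the solid quarter again, the one without a tag, so that all compartments are shut. Leave the tall candle, the jar, the plant and the bucket where they are.

Things in the scene. Friction and masses are not known exactly. Their poses are not given: they have to be found in the camera images.
- carousel: Grey plastic drum fixed to the table, 290 mm across, 83 mm high, wall 5 mm, floor 6 mm. Origin: centre of underside, z up; yaw varies. Four quarters parted by 4 mm walls: the one around its own -x is solid (82 mm high); those around +y, +x, -y are empty compartments spanning 45 degrees either side of that axis, each with a tag outside the rim on its axis; none at the solid quarter.
- cover (a joint): Angle of the plywood cover on the drum's vertical axis; grows counter-clockwise from above. 0: notch centred over the solid quarter (drum -x); pi/2: over the compartment at drum -y; -pi/2: at +y; pi or -pi: at +x. Stops at 3.7 and -3.7 rad. Starts within 0.5 of 0. Stays where left; turning takes about 0.12 N m (1.2 N at the crank peg).
- crank (a point): Grip point on the crank peg: upright round dark-wood peg, 28 mm diameter, on the cover opposite the notch, 100 mm from the turning axis, top 136 mm above the table (46 mm above the cover; a 42 mm collar hides its lowest 4 mm). Point on the peg's axis, 119 mm above the table. The peg spins freely on its own axis like a crank handle, so the hand may keep its heading all the way round.
- cover_hub (a point): Centre of the cover's top face, 90 mm above the table, on the turning axis. The cover is a flat plywood disc, 294 mm across and 6 mm thick, with one notch: an 80 degree pie-slice opening from the centre out to the rim. A steel hub 36 mm across stands 6 mm above this point.
- opening_mark (a point): Point on the cover's notch bisector, 187 mm from the turning axis (40 mm outside the rim), 87 mm above the table; moves with the cover. Straight above a tag's centre when the notch is centred on that tag's compartment.
- tag_round: Marks the wanted compartment: level dark-wood disc 64 mm across at 50 to 56 mm height on a thin fixed stem beside the drum, 187 mm from the drum's axis, on the axis of one of the three compartments (which one varies). Origin: at table height below its centre.
- tag_square: Tag like the round one but a square, 60 mm. Marks another compartment.
- tag_cross: Tag like the round one but a plus-shaped cross, 70 mm, arms 16 mm wide. Marks another compartment.
- candle: The short candle: ivory wax cylinder 50 mm in diameter and 65 mm tall (plus a 5 mm wick, look only), about 110 g, standing loose on the table. Origin: centre of its underside, z up along it.
- candle_mid (a point): Centre of the short candle, 32.5 mm above its underside.
- tall_candle: Bystander: ivory candle of the same 50 mm diameter, 105 mm tall, loose. Origin: centre of its underside. The two candles swap places at random.
- jar: Bystander: closed glass jar, 64 mm across, 85 mm tall, loose. Origin: centre of its underside.
- plant: Bystander: potted plant, 76 mm across, 165 mm tall, loose. Origin: centre of its underside.
- bucket: Bystander: white plastic bucket, 144 mm across, 130 mm tall, loose. Origin: centre of its underside.
There are look-alikes about, which are no part of the job. What is shaped like the candle but blue or yellow is not meant.

How it is judged (in metres and radians):
On the way, in this order (a step that is already met when the one before it is completed fails the run):
1. the notch of the cover is lined up with the compartment at the round tag (notch mark within 20 mm of the tag, seen from above, about 6 degrees) (horizontal distance between opening_mark and tag_round below 0.02 m), for 0.2 s.
2. the short candle stands upright on the floor of that compartment, let go (horizontal distance between candle_mid and tag_round below 0.155 m and horizontal distance between candle_mid and carousel below 0.125 m and height (world z) of candle_mid between 0.025 and 0.05 m and angle between candle's own z axis and vertical below 0.25 rad and contact force between the fingers and candle below 0.1 N and linear speed of candle below 0.03 m/s), for 0.2 s.
At the end, for the whole second after the job is handed in: The short candle stands upright (0.25 rad) at rest in the compartment at the round tag (centre 25-50 mm above the table, seen from above under 125 mm from the drum axis and 155 mm from the tag); the cover rests with its notch over the solid quarter, within 0.12 rad (horizontal distance between candle_mid and tag_round below 0.155 m and horizontal distance between candle_mid and carousel below 0.125 m and height (world z) of candle_mid between 0.025 and 0.05 m and angle between candle's own z axis and vertical below 0.25 rad and value of joint cover between -0.12 and 0.12 rad and velocity of joint cover between -0.05 and 0.05 rad/s and linear speed of candle below 0.03 m/s); the robot touches nothing.
It fails at once if a bystander (tall candle, jar, plant or bucket) is moved by more than 30 mm (distance of any of tall_candle, jar, plant, bucket from where it was at the start of the episode above 0.03 m).
It also fails if it takes over 72 s, if anything falls off the work surface, if the arm or the gripper's body presses on something with over 40 N, if the wrist force passes 120 N, or if a joint passes its speed limit or range.

### The arm

A 7-joint arm with a two-finger parallel gripper is mounted at the origin on the work surface. World frame = base frame: x ahead of the robot, y to its left, z up, the work surface at z = 0. Lengths are in m, angles in degrees, forces in N, time in s.
With the tool pointing down it reaches from about 0.425 to 0.825 m from the base axis. Payload 3.6 kg.
Tool frame: the origin (TCP) lies between the finger pads; the fingertips stand 19 mm ahead of it and the grasp point (between the pads) is the TCP; z points along the fingers, y is the line along which they close (so a half turn about z gives the same grasp; the last joint's range is limited). The gripper opens to 85 mm and grips with 20 to 120 N. Pads are 22 mm wide; open, the fingers measure 114 mm over their backs; the gripper's body (76 mm by 85 mm) begins 54 mm behind the grasp point. The pads swing forward as they close: fully open they stand 13 mm farther back than shut.
Start: joints at [-67.065, 35.231, -0.722, 81.555, 0.464, 63.22, -2.315], TCP at [0.269, 0.592, 0.222] pointing down, gripper open.
Joint ranges: [-178.69, 178.69], [-17.37, 117.87], [-77.05, 75.6], [15.02, 138.74], [-78.02, 258.01], [0.78, 113.62], [-162.83, 162.83]. Speed limits (degrees/s): [159.86, 159.86, 180, 180, 180, 180, 180].

### API

Orientations are given as [roll, pitch, yaw] about the fixed x, y, z axes, in that order (R = Rz(yaw) Ry(pitch) Rx(roll)).
In Python, from workcell import monitor, get_image, bot gives the robot as it stands.
- The arm moves only by the tool drive_tool, never from a script. Its argument "deltas" is a list of rows, each a list of 2 entries, a list of its own where there are three numbers: the shift along the tool's x, y, z in cm, then the turn, a rotation vector about the tool's x, y, z in degrees. In form: [[[x, y, z], [rx, ry, rz]], ...]. A call has 1 to 20 rows; each row is the pose to reach, as a shift and turn from the pose commanded when the call began, along the tool's axes at that moment; what a row does not reach only later rows make up. A row lasts 1/10 s, in which the tool goes at most 50 mm and 8.59 degrees, less where a joint would pass 70% of its speed; a pose out of reach is approached as far as the arm can. A call with a gripper value outside its range is refused whole. "hand" is the closure, from 0 (fully open) to 1 (shut), set as the call begins (left out, the last holds). The fingers move at their own pace and stop on an object; the grip force is fixed at half the most. Time passes only in rows, so rows that repeat a pose let the fingers close. It gives the time, the measured TCP pose, the force, the opening and the grip force at its end, in the units of the state.
- monitor.state(): the state, without advancing time (a new reading comes with each control period).
- get_image(name): name is "scene" or "top" or "wrist"; returns a dict with "img" (420x560x3 uint8, red, green, blue), "vfov" (degrees; the focal length in pixels is half the picture's height over the tangent of half this angle, whatever the lens; pixels are square), "cx", "cy" (the principal point, pixels), "R" (3x3) and "t" (3): a world point X has camera coordinates R X + t. Camera axes: x right, y down, z forward; pixel columns grow to the right and rows downward; lengths in m; the calibration is good to about 2 mm. A picture is of the moment at which its call begins. There is no depth.
- bot.finish_job(): hands the job in; it is judged then, once.
The state is a dict: "t": time; "joint_pos": joint angles; "qvel": joint speeds; "joint_torque": joint torques, N m; "ee_pos": TCP position; "eef_rot": TCP orientation; "contact_force": force on the tool from outside, world axes, zero at the start; "ft_torque": the same for the moment, N m; "finger_gap": opening from 0.0 (shut) to 1.0 (fully open); "grip_force": force on a finger pad.
Only numpy, scipy, OpenCV 4.12 (cv2) and the standard library are available. Lean on these libraries where they do the work, as an engineer would, in place of code of your own. Each camera call takes 0.05 s, during which the arm holds its last target. There are 200 camera calls.

## Working session

There is one attempt and no reset: what is moved stays moved. The work goes in short steps, Python scripts to look and compute and a tool call to move; the robot and the scene stay as the last step left them, time stands still between calls to the robot, and variables do not carry over. Pictures are saved under pics/ and viewed, at most 10 in all, crops included, and the job is handed in when it is done.

Besides the shell and the picture viewer there is one more tool, called after "Emit:" by a JSON object that holds its "method" and its "body", one argument or row to a line. drive_tool: Moves the arm, as the interface text tells. Its arguments: {"type":"object","properties":{"deltas":{"type":"array"},"hand":{"type":"number"}},"required":["deltas"]}

```bash
mkdir -p pics
cat > h.py <<'E'
import numpy as np,cv2,json
from workcell import monitor,get_image,bot
def snap(n,f):
    d=get_image(n); cv2.imwrite('pics/'+f,d['img'][:,:,::-1])
    json.dump({k:np.array(d[k]).tolist() for k in('vfov','cx','cy','R','t')},open('pics/'+f+'.json','w')); return d
def ray(f,u,v,z):
    d=json.load(open('pics/'+f+'.json')); R=np.array(d['R']);t=np.array(d['t'])
    F=210/np.tan(np.radians(d['vfov'])/2)
    w=R.T@np.array([(u-d['cx'])/F,(v-d['cy'])/F,1]); c=-R.T@t
    return (c+w*(z-c[2])/w[2]).round(4)
def proj(f,X):
    d=json.load(open('pics/'+f+'.json')); R=np.array(d['R']);t=np.array(d['t'])
    F=210/np.tan(np.radians(d['vfov'])/2)
    p=R@np.array(X)+t; return (p[:2]/p[2]*F+[d['cx'],d['cy']]).round(1)
E
python3 - <<'E'
from h import *
snap('top','top1.png');snap('scene','sc1.png')
s=monitor.state();print(s)
a=cv2.imread('pics/top1.png');b=cv2.imread('pics/sc1.png')
cv2.imwrite('pics/top1b.png',cv2.resize(a,(800,600)))
E
```

```text
{'t': 0.1, 'joint_pos': array([-67.06533893,  35.28251716,  -0.72250806,  81.63180002,
         0.46587739,  63.21700845,  -2.3146687 ]), 'qvel': array([ 0.01459887, -0.1868602 ,  0.01207569, -0.18941839, -0.07310478,
        0.00052958, -0.01936667]), 'joint_torque': array([ 1.23477068e-03, -4.70388651e+01,  2.60393014e-01, -1.71571952e+01,
        1.00883155e-02,  5.86439812e-03, -1.01507129e-05]), 'ee_pos': array([0.2687791 , 0.59106604, 0.22076947]), 'eef_rot': array([-1.79871622e+02,  3.29350657e-03,  1.55551345e+02]), 'contact_force': array([0.19854076, 0.08639431, 0.13454668]), 'ft_torque': array([-0.02821623, -0.03974261, -0.00115684]), 'grip_force': 0.0, 'finger_gap': 0.9967531510508205}
```

View pics/top1b.png

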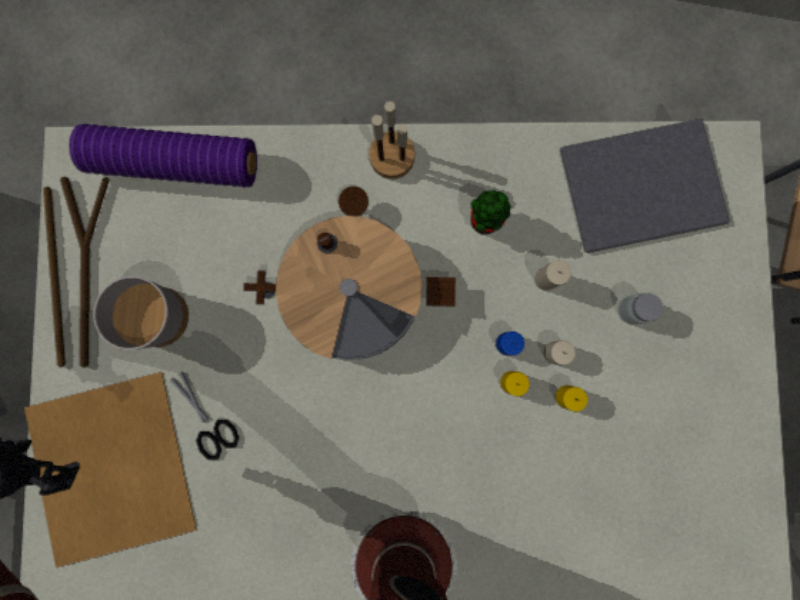

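View pics/sc1.png

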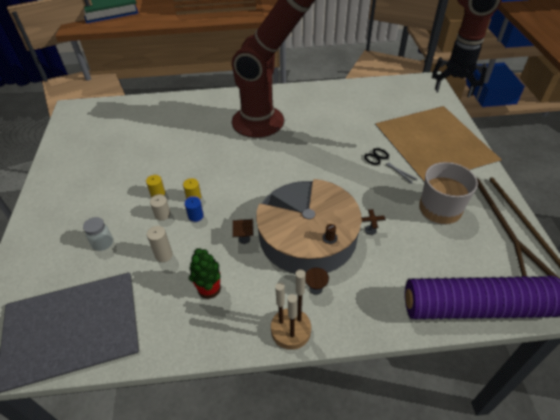

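Top picture (800 px): carousel hub (348,287), peg (326,241), notch toward lower right (about 375,325), round tag (353,201), square (441,291), cross (260,287).
Things that could be taken for the short candle: ivory (555,273), ivory (560,352), blue (511,343), yellow (515,384) and yellow (573,399). In the scene view the ivory one at (160,208) is short and the one at (160,245) is tall, so the short one is top (560,352). I'll check this in a close crop.

Run:
```python
from h import *
a=cv2.imread('pics/top1.png');b=cv2.imread('pics/sc1.png')
c=cv2.resize(a[130:270,180:320],(600,600),interpolation=3)   # x4.2857
cv2.imwrite('pics/c1.png',c)
l=cv2.resize(a[170:290,340:420],(400,600),interpolation=3) # x5
r=cv2.resize(b[165:285,120:200],(400,600),interpolation=3)
cv2.imwrite('pics/c2.png',np.hstack([l,r]))
```

```text
(no output)
```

View pics/c1.png

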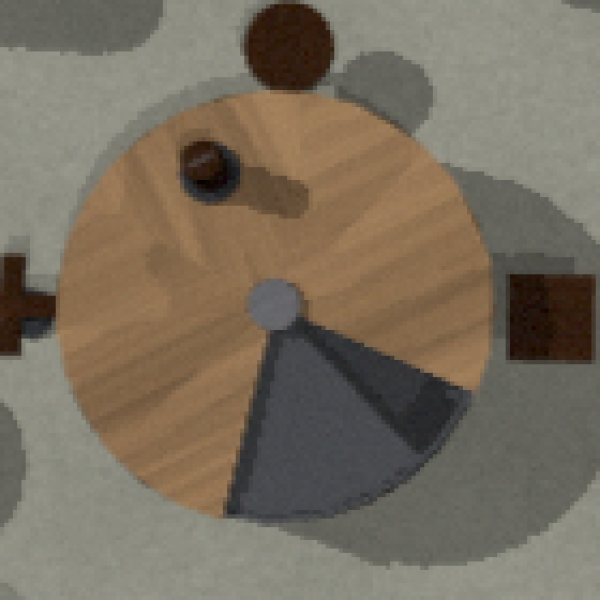

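View pics/c2.png

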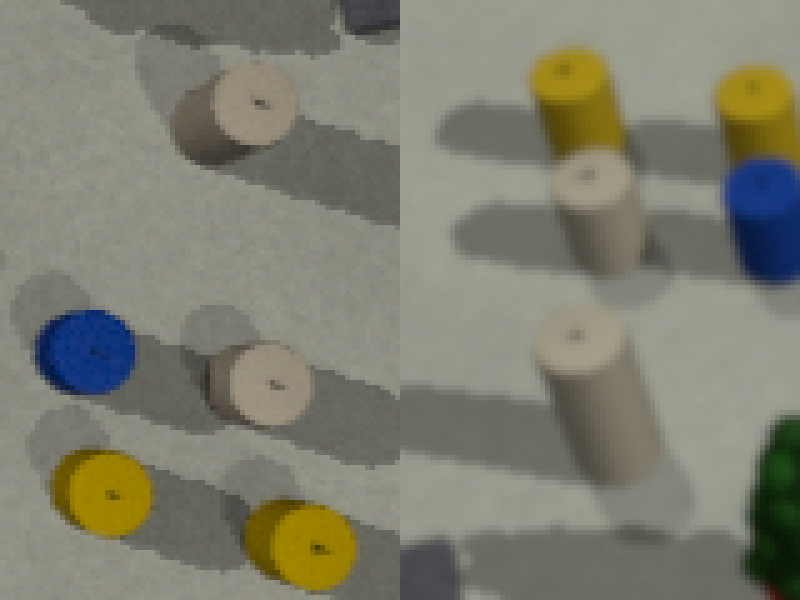

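Crop 1: hub top (275,304), round tag (289,46), square tag (551,318), peg top about (206,160). Crop 2 confirms the short ivory candle, top centre (268,385). The tall one is at (256,103).

Run:
```python
from h import *
k=140/600
P=lambda u,v,z:ray('top1.png',180+u*k-.4,130+v*k-.4,z)
hub=P(275,304,.096);rt=P(289,46,.056);sq=P(551,318,.056);peg=P(206,160,.136)
e1=P(232,517,.087);e2=P(471,388,.087)
print(hub,rt,sq,peg,e1,e2)
for n,p in(('rt',rt),('sq',sq),('peg',peg),('e1',e1),('e2',e2)):
    d=p-hub;print(n,np.hypot(*d[:2]),np.degrees(np.arctan2(d[1],d[0])))
print('candle',ray('top1.png',340+268/5-.4,170+385/5-.4,.065),'blue',ray('top1.png',340+90/5,170+352/5,.065),'yel',ray('top1.png',340+312/5,170+547/5,.065))
```

```text
[0.5694 0.1047 0.096 ] [0.7558 0.0993 0.056 ] [ 0.5632 -0.0815  0.056 ] [0.6587 0.1455 0.136 ] [0.4285 0.1337 0.087 ] [ 0.5132 -0.0254  0.087 ]
rt 0.18647820247953917 -1.6593921576856359
sq 0.1863031937461084 -91.90710330100937
peg 0.09817907108951474 24.555039773893682
e1 0.14385343235390669 168.3698081537817
e2 0.1417196175552277 -113.3631568326172
candle [ 0.436  -0.3252  0.065 ] blue [ 0.4545 -0.2239  0.065 ] yel [ 0.3422 -0.3485  0.065 ]
```

Emit:
{"method": "drive_tool", "body": {
  "deltas": [
    [[-2,-1,0],[0,0,-1]],
    [[-6,-3,0],[0,0,-3]],
    [[-10,-4.5,0],[0,0,-5]],
    [[-14,-6.3,0],[0,0,-7]],
    [[-18,-8.1,0],[0,0,-9]],
    [[-22,-10,0],[0,0,-11]],
    [[-26,-11.8,0],[0,0,-13]],
    [[-30,-13.6,0],[0,0,-15]],
    [[-34,-15.4,0],[0,0,-17]],
    [[-38,-17.2,0],[0,0,-19]],
    [[-42,-19,0],[0,0,-21]],
    [[-46,-20.8,0],[0,0,-23]],
    [[-50,-22.6,0],[0,0,-24.4]],
    [[-52.5,-23.7,0],[0,0,-24.4]],
    [[-53.9,-24.4,0],[0,0,-24.4]],
    [[-53.9,-24.4,0],[0,0,-24.4]],
    [[-53.9,-24.4,0],[0,0,-24.4]],
    [[-53.9,-24.4,0],[0,0,-24.4]]
  ],
  "hand": 0
}}

```text
t: 1.9
ee_pos: [0.6572, 0.1497, 0.2219]
eef_rot: [179.9, -0.1, -179.8]
contact_force: [-0.2, 1.0, -0.3]
finger_gap: 0.999
grip_force: 0.0
```

Run:
```python
from h import *
snap('wrist','w1.png');print(proj('w1.png',[.659,.147,.136]),proj('w1.png',[.5694,.1046,.096]),monitor.state()['joint_pos'])
```

```text
[278.4 213.3] [228.5  97.6] [-11.62421634  37.64655771  -5.56315591  76.84429971   3.61419439
  65.70366622  72.65529685]
```

View pics/w1.png

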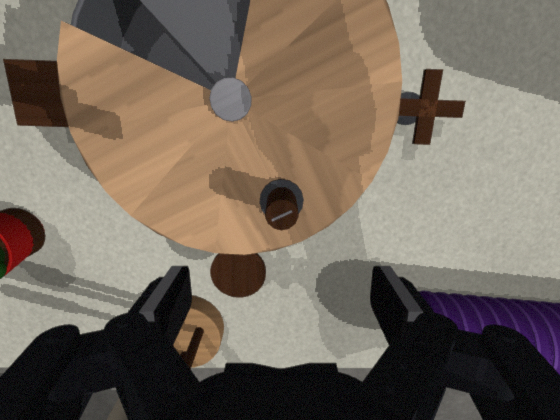

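The wrist view shows the peg top at (281,216) and the hub at (231,99), both within 3 px of my estimate. Descending and gripping.

Emit:
{"method": "drive_tool", "body": {
  "deltas": [
    [[-0.3,0,1.5],[0,0,0]],
    [[-0.3,0,4.5],[0,0,0]],
    [[-0.3,0,7.5],[0,0,0]],
    [[-0.3,0,9.2],[0,0,0]],
    [[-0.3,0,10.2],[0,0,0]],
    [[-0.3,0,10.2],[0,0,0]],
    [[-0.3,0,10.2],[0,0,0]]
  ]
}}

```text
t: 2.65
ee_pos: [0.6621, 0.147, 0.1203]
eef_rot: [180.0, 0.1, 180.0]
contact_force: [0.1, 0.5, 0.2]
finger_gap: 1.002
grip_force: 0.0
```

Emit:
{"method": "drive_tool", "body": {
  "deltas": [
    [[0,0,0],[0,0,0]],
    [[0,0,0],[0,0,0]],
    [[0,0,0],[0,0,0]],
    [[0,0,0],[0,0,0]],
    [[0,0,0],[0,0,0]],
    [[0,0,0],[0,0,0]],
    [[0,0,0],[0,0,0]],
    [[0,0,0],[0,0,0]],
    [[0,0,0],[0,0,0]],
    [[0,0,0],[0,0,0]]
  ],
  "hand": 1
}}

```text
t: 3.65
ee_pos: [0.6623, 0.1472, 0.1209]
eef_rot: [179.9, 0.1, 180.0]
contact_force: [-1.3, 1.1, 6.3]
finger_gap: 0.282
grip_force: 58.8
```

```bash
python3 -c "
import numpy as np
a0=25
for a in [27,31]+list(np.linspace(39,171,17))+[178]:
    r=np.radians;print([[round(10*(np.cos(r(a0))-np.cos(r(a))),1),round(10*(np.sin(r(a))-np.sin(r(a0))),1),0],[0,0,0]],end=', ')"
```

```text
[[np.float64(0.2), np.float64(0.3), 0], [0, 0, 0]], [[np.float64(0.5), np.float64(0.9), 0], [0, 0, 0]], [[np.float64(1.3), np.float64(2.1), 0], [0, 0, 0]], [[np.float64(2.3), np.float64(3.1), 0], [0, 0, 0]], [[np.float64(3.4), np.float64(4.0), 0], [0, 0, 0]], [[np.float64(4.6), np.float64(4.7), 0], [0, 0, 0]], [[np.float64(6.0), np.float64(5.3), 0], [0, 0, 0]], [[np.float64(7.4), np.float64(5.6), 0], [0, 0, 0]], [[np.float64(8.8), np.float64(5.8), 0], [0, 0, 0]], [[np.float64(10.2), np.float64(5.7), 0], [0, 0, 0]], [[np.float64(11.7), np.float64(5.4), 0], [0, 0, 0]], [[np.float64(13.0), np.float64(5.0), 0], [0, 0, 0]], [[np.float64(14.3), np.float64(4.3), 0], [0, 0, 0]], [[np.float64(15.5), np.float64(3.5), 0], [0, 0, 0]], [[np.float64(16.5), np.float64(2.5), 0], [0, 0, 0]], [[np.float64(17.4), np.float64(1.3), 0], [0, 0, 0]], [[np.float64(18.1), np.float64(0.1), 0], [0, 0, 0]], [[np.float64(18.6), np.float64(-1.3), 0], [0, 0, 0]], [[np.float64(18.9), np.float64(-2.7), 0], [0, 0, 0]], [[np.float64(19.1), np.float64(-3.9), 0], [0, 0, 0]],
```

Emit:
{"method": "drive_tool", "body": {
  "deltas": [
    [[0.2,0.3,0],[0,0,0]],
    [[0.5,0.9,0],[0,0,0]],
    [[0.9,1.5,0],[0,0,0]],
    [[1.3,2.1,0],[0,0,0]],
    [[2.3,3.1,0],[0,0,0]],
    [[3.4,4.0,0],[0,0,0]],
    [[4.6,4.7,0],[0,0,0]],
    [[6.0,5.3,0],[0,0,0]],
    [[7.4,5.6,0],[0,0,0]],
    [[8.8,5.8,0],[0,0,0]],
    [[8.8,5.8,0],[0,0,0]],
    [[8.8,5.8,0],[0,0,0]]
  ]
}}

```text
t: 4.85
ee_pos: [0.5718, 0.2066, 0.1208]
eef_rot: [179.9, -0.1, -179.9]
contact_force: [-2.1, 1.5, 8.9]
finger_gap: 0.286
grip_force: 59.4
```

Emit:
{"method": "drive_tool", "body": {
  "deltas": [
    [[0.6,0,0],[0,0,0]],
    [[1.4,-0.1,0],[0,0,0]],
    [[2.9,-0.4,0],[0,0,0]],
    [[4.2,-0.8,0],[0,0,0]],
    [[5.5,-1.5,0],[0,0,0]],
    [[6.7,-2.3,0],[0,0,0]],
    [[7.7,-3.3,0],[0,0,0]],
    [[8.6,-4.5,0],[0,0,0]],
    [[9.3,-5.7,0],[0,0,0]],
    [[9.8,-7.1,0],[0,0,0]],
    [[10.1,-8.5,0],[0,0,0]],
    [[10.2,-9.2,0],[0,0,0]],
    [[10.3,-9.7,0],[0,0,0]],
    [[10.3,-9.7,0],[0,0,0]],
    [[10.3,-9.7,0],[0,0,0]]
  ]
}}

```text
t: 6.35
ee_pos: [0.4708, 0.1077, 0.1207]
eef_rot: [-180.0, 0.1, 180.0]
contact_force: [0.5, -1.0, 9.7]
finger_gap: 0.282
grip_force: 59.5
```

Emit:
{"method": "drive_tool", "body": {
  "deltas": [
    [[0,0,0],[0,0,0]],
    [[0,0,0],[0,0,0]],
    [[0,0,0],[0,0,0]],
    [[0,0,0],[0,0,0]],
    [[0,0,0],[0,0,0]],
    [[0,0,0],[0,0,0]],
    [[0,0,-2],[0,0,0]],
    [[0,0,-6],[0,0,0]],
    [[0,0,-9],[0,0,0]],
    [[0,0,-10.2],[0,0,0]],
    [[0,0,-10.2],[0,0,0]]
  ],
  "hand": 0
}}

```text
t: 7.45
ee_pos: [0.4719, 0.108, 0.2238]
eef_rot: [179.9, 0.3, 179.9]
contact_force: [0.3, 0.1, -0.0]
finger_gap: 1.001
grip_force: 0.0
```

Run:
```python
from h import *
snap('top','t2.png');snap('wrist','w2.png')
a=cv2.imread('pics/t2.png');cv2.imwrite('pics/c3.png',cv2.resize(a[130:270,180:320],(600,600),interpolation=3))
print(proj('w2.png',[.7558,.0993,.056]))
```

```text
[275.4 396. ]
```

View pics/c3.png

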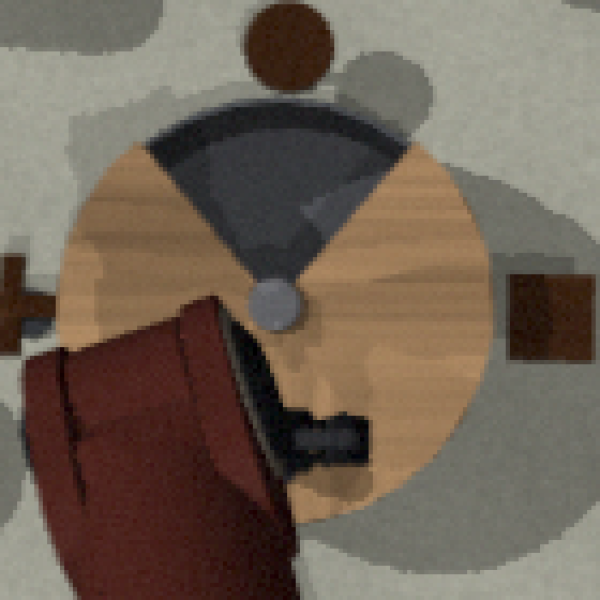

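The notch is centred on the round tag, edges at (145,145) and (410,150), within about 2°. Now to the candle.

Emit:
{"method": "drive_tool", "body": {
  "deltas": [
    [[0,-1.5,0],[0,0,0]],
    [[0,-4.5,0],[0,0,0]],
    [[0,-8,0],[0,0,0]],
    [[0,-12,0],[0,0,0]],
    [[0,-16,0],[0,0,0]],
    [[0,-20,0],[0,0,0]],
    [[0.5,-24,0],[0,0,0]],
    [[1,-28,0],[0,0,0]],
    [[1.5,-32,0],[0,0,0]],
    [[2,-36,0],[0,0,0]],
    [[2.7,-39.5,0],[0,0,0]],
    [[3.3,-42,0],[0,0,0]],
    [[3.5,-43.3,0],[0,0,0]],
    [[3.5,-43.3,0],[0,0,0]],
    [[3.5,-43.3,0],[0,0,0]],
    [[3.5,-43.3,0],[0,0,0]]
  ]
}}

```text
t: 9.15
ee_pos: [0.4362, -0.323, 0.2215]
eef_rot: [179.9, -0.0, -179.8]
contact_force: [0.6, -0.2, -0.1]
finger_gap: 1.0
grip_force: 0.0
```

Run:
```python
from h import *
snap('wrist','w3.png');s=monitor.state();print(proj('w3.png',[.436,-.3252,.065]),s['ee_pos'],s['joint_pos'])
```

```text
[279.2 189.9] [ 0.43615293 -0.32320019  0.22170798] [ 34.55610742  25.67206484  -0.42449396  99.48299461   0.14833445
  54.88569187 124.23217772]
```

View pics/w3.png

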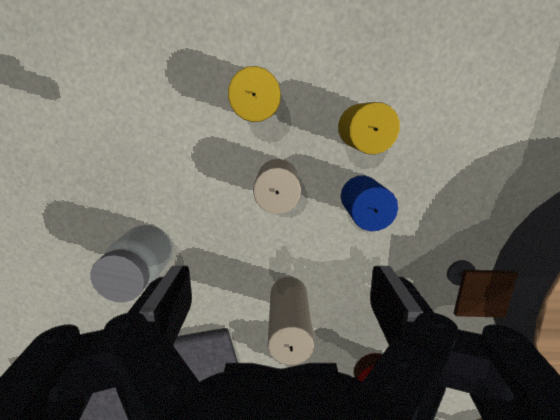

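The wrist view shows the short candle's top at (277,190), where predicted to within 2 px. The blue and yellow ones are clear of the fingers. Descending and gripping.

Emit:
{"method": "drive_tool", "body": {
  "deltas": [
    [[0,-0.3,1.5],[0,0,0]],
    [[0,-0.3,4.5],[0,0,0]],
    [[0,-0.3,8],[0,0,0]],
    [[0,-0.3,11.5],[0,0,0]],
    [[0,-0.3,14.5],[0,0,0]],
    [[0,-0.3,16.3],[0,0,0]],
    [[0,-0.3,17.4],[0,0,0]],
    [[0,-0.3,17.4],[0,0,0]],
    [[0,-0.3,17.4],[0,0,0]]
  ]
}}

```text
t: 10.1
ee_pos: [0.4361, -0.3283, 0.0486]
eef_rot: [-180.0, 0.1, 180.0]
contact_force: [0.8, 0.5, 0.2]
finger_gap: 0.999
grip_force: 0.0
```

Emit:
{"method": "drive_tool", "body": {
  "deltas": [
    [[0,0,0],[0,0,0]],
    [[0,0,0],[0,0,0]],
    [[0,0,0],[0,0,0]],
    [[0,0,0],[0,0,0]],
    [[0,0,0],[0,0,0]],
    [[0,0,0],[0,0,0]],
    [[0,0,0],[0,0,0]],
    [[0,0,0],[0,0,0]]
  ],
  "hand": 1
}}

```text
t: 10.9
ee_pos: [0.4361, -0.3285, 0.0494]
eef_rot: [-179.9, 0.1, 180.0]
contact_force: [-0.3, 0.9, 5.7]
finger_gap: 0.542
grip_force: 60.3
```

Emit:
{"method": "drive_tool", "body": {
  "deltas": [
    [[0,0,-1],[0,0,0]],
    [[0,0,-4],[0,0,0]],
    [[0,0,-8],[0,0,0]],
    [[0,0.5,-12],[0,0,0]],
    [[-0.5,2,-15],[0,0,0]],
    [[-2,5,-17],[0,0,0]],
    [[-4,8.5,-17.3],[0,0,0]],
    [[-6,12,-17.3],[0,0,0]],
    [[-8,15.5,-17.3],[0,0,0]],
    [[-10,19,-17.3],[0,0,0]],
    [[-12,22.6,-17.3],[0,0,0]],
    [[-14,26.3,-17.3],[0,0,0]],
    [[-16,30,-17.3],[0,0,0]],
    [[-18,34,-17.3],[0,0,0]],
    [[-20,38.5,-17.3],[0,0,0]],
    [[-21.5,41.5,-17.3],[0,0,0]],
    [[-22.2,43.1,-17.3],[0,0,0]],
    [[-22.2,43.1,-17.3],[0,0,0]],
    [[-22.2,43.1,-17.3],[0,0,0]],
    [[-22.2,43.1,-17.3],[0,0,0]]
  ]
}}

```text
t: 12.9
ee_pos: [0.6573, 0.0995, 0.221]
eef_rot: [-179.9, -0.0, 179.8]
contact_force: [-0.3, 0.2, -1.5]
finger_gap: 0.547
grip_force: 61.7
```

Emit:
{"method": "drive_tool", "body": {
  "deltas": [
    [[0,0.3,1],[0,0,0]],
    [[0,0.3,3],[0,0,0]],
    [[0,0.3,5.5],[0,0,0]],
    [[0,0.3,8],[0,0,0]],
    [[0,0.3,10],[0,0,0]],
    [[0,0.3,12],[0,0,0]],
    [[0,0.3,13.5],[0,0,0]],
    [[0,0.3,15],[0,0,0]],
    [[0,0.3,16],[0,0,0]],
    [[0,0.3,16.4],[0,0,0]],
    [[0,0.3,16.4],[0,0,0]],
    [[0,0.3,16.4],[0,0,0]]
  ]
}}

```text
t: 14.1
ee_pos: [0.6583, 0.1056, 0.0575]
eef_rot: [180.0, 0.1, 180.0]
contact_force: [-0.5, -0.1, -0.5]
finger_gap: 0.542
grip_force: 61.7
```

Emit:
{"method": "drive_tool", "body": {
  "deltas": [
    [[0,0,0.2],[0,0,0]],
    [[0,0,0.2],[0,0,0]],
    [[0,0,0.2],[0,0,0]]
  ]
}}

```text
t: 14.4
ee_pos: [0.6584, 0.1057, 0.0556]
eef_rot: [180.0, 0.1, 180.0]
contact_force: [0.3, -0.8, 1.3]
finger_gap: 0.542
grip_force: 62.0
```

Emit:
{"method": "drive_tool", "body": {
  "deltas": [
    [[0,0,0],[0,0,0]],
    [[0,0,0],[0,0,0]],
    [[0,0,0],[0,0,0]],
    [[0,0,0],[0,0,0]],
    [[0,0,0],[0,0,0]],
    [[0,0,0],[0,0,0]],
    [[0,0,-1],[0,0,0]],
    [[0,0,-3],[0,0,0]],
    [[0,0,-6],[0,0,0]],
    [[0,0,-10],[0,0,0]],
    [[0,0,-14],[0,0,0]],
    [[0,0,-16.6],[0,0,0]],
    [[0,0,-16.6],[0,0,0]],
    [[0,0,-16.6],[0,0,0]]
  ],
  "hand": 0.22
}}

```text
t: 15.8
ee_pos: [0.6577, 0.1055, 0.222]
eef_rot: [180.0, 0.1, 179.9]
contact_force: [0.7, -0.3, -0.9]
finger_gap: 0.782
grip_force: 0.0
```

Run:
```python
from h import *
snap('wrist','w4.png');snap('scene','s4.png');s=monitor.state();print(s['ee_pos'])
w=cv2.imread('pics/w4.png');b=cv2.imread('pics/s4.png')[150:290,230:380]
cv2.imwrite('pics/c4.png',np.hstack([cv2.resize(w,(400,300)),cv2.resize(b,(321,300))]))
print(proj('w4.png',[.658,.1045,.071]))
```

```text
[0.65670559 0.10528127 0.2196318 ]
[280.6 191.3]
```

View pics/c4.png

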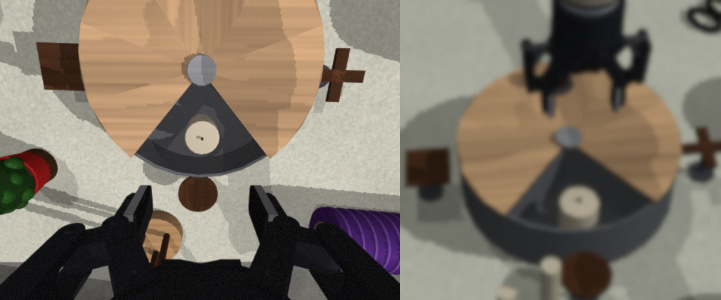

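The candle stands upright in the round-tag compartment, in the wrist view at (203,138) of the combined picture. Back to the peg.

Emit:
{"method": "drive_tool", "body": {
  "deltas": [
    [[2,0,0],[0,0,0]],
    [[5,0,0],[0,0,0]],
    [[9,0.1,0],[0,0,0]],
    [[13,0.2,0],[0,0,0]],
    [[16,0.3,0],[0,0,0]],
    [[18,0.3,0],[0,0,0]],
    [[18.7,0.3,0],[0,0,0]],
    [[18.7,0.3,0],[0,0,0]],
    [[18.7,0.3,0],[0,0,0]],
    [[18.7,0.3,2],[0,0,0]],
    [[18.7,0.3,5],[0,0,0]],
    [[18.7,0.3,8],[0,0,0]],
    [[18.7,0.3,9.8],[0,0,0]],
    [[18.7,0.3,10.1],[0,0,0]],
    [[18.7,0.3,10.1],[0,0,0]]
  ],
  "hand": 0
}}

```text
t: 17.4
ee_pos: [0.4715, 0.1085, 0.1193]
eef_rot: [-180.0, -0.0, 179.9]
contact_force: [0.0, 0.3, 0.4]
finger_gap: 1.001
grip_force: 0.0
```

Emit:
{"method": "drive_tool", "body": {
  "deltas": [
    [[0,0,0],[0,0,0]],
    [[0,0,0],[0,0,0]],
    [[0,0,0],[0,0,0]],
    [[0,0,0],[0,0,0]],
    [[0,0,0],[0,0,0]],
    [[0,0,0],[0,0,0]],
    [[0,0,0],[0,0,0]],
    [[0,0,0],[0,0,0]],
    [[0,0,0],[0,0,0]],
    [[0,0,0],[0,0,0]]
  ],
  "hand": 1
}}

```text
t: 18.4
ee_pos: [0.4711, 0.1087, 0.1208]
eef_rot: [180.0, 0.1, 179.9]
contact_force: [-1.4, -0.0, 5.6]
finger_gap: 0.284
grip_force: 58.6
```

Emit:
{"method": "drive_tool", "body": {
  "deltas": [
    [[0,0.4,0],[0,0,0]],
    [[-0.1,1.1,0],[0,0,0]],
    [[-0.4,2.4,0],[0,0,0]],
    [[-0.9,3.8,0],[0,0,0]],
    [[-1.5,5.0,0],[0,0,0]],
    [[-2.3,6.1,0],[0,0,0]],
    [[-3.3,7.1,0],[0,0,0]],
    [[-4.4,8.0,0],[0,0,0]],
    [[-5.6,8.7,0],[0,0,0]],
    [[-6.9,9.2,0],[0,0,0]],
    [[-8.3,9.5,0],[0,0,0]],
    [[-9.3,9.7,0],[0,0,0]],
    [[-10,9.7,0],[0,0,0]],
    [[-10,9.7,0],[0,0,0]]
  ]
}}

```text
t: 19.8
ee_pos: [0.573, 0.2066, 0.1209]
eef_rot: [179.9, 0.3, 179.9]
contact_force: [0.9, 0.9, 4.0]
finger_gap: 0.281
grip_force: 58.8
```

Emit:
{"method": "drive_tool", "body": {
  "deltas": [
    [[-0.7,0,0],[0,0,0]],
    [[-1.7,-0.2,0],[0,0,0]],
    [[-3.1,-0.5,0],[0,0,0]],
    [[-4.4,-1.0,0],[0,0,0]],
    [[-5.6,-1.7,0],[0,0,0]],
    [[-6.7,-2.6,0],[0,0,0]],
    [[-7.7,-3.6,0],[0,0,0]],
    [[-8.5,-4.7,0],[0,0,0]],
    [[-9.1,-5.9,0],[0,0,0]],
    [[-9.6,-7.2,0],[0,0,0]],
    [[-9.9,-8.6,0],[0,0,0]],
    [[-10,-9.7,0],[0,0,0]],
    [[-10,-10.3,0],[0,0,0]],
    [[-10,-10.3,0],[0,0,0]],
    [[-10,-10.3,0],[0,0,0]]
  ]
}}

```text
t: 21.3
ee_pos: [0.6709, 0.1009, 0.1209]
eef_rot: [-179.9, 0.0, 179.9]
contact_force: [-0.2, -0.4, 5.3]
finger_gap: 0.288
grip_force: 59.0
```

Emit:
{"method": "drive_tool", "body": {
  "deltas": [
    [[0,0,0],[0,0,0]],
    [[0,0,0],[0,0,0]],
    [[0,0,0],[0,0,0]],
    [[0,0,0],[0,0,0]],
    [[0,0,0],[0,0,0]],
    [[0,0,0],[0,0,0]],
    [[0,0,-2],[0,0,0]],
    [[0,0,-6],[0,0,0]],
    [[0,0,-9],[0,0,0]],
    [[0,0,-11],[0,0,0]],
    [[0,0,-11],[0,0,0]],
    [[0,0,-11],[0,0,0]]
  ],
  "hand": 0
}}

```text
t: 22.5
ee_pos: [0.6704, 0.1025, 0.2295]
eef_rot: [-180.0, -0.0, 180.0]
contact_force: [-0.8, -0.9, -0.5]
finger_gap: 1.0
grip_force: 0.0
```

Run:
```python
from h import *
snap('wrist','w5.png');snap('top','t5.png')
w=cv2.imread('pics/w5.png');b=cv2.imread('pics/t5.png')[130:270,180:320]
cv2.imwrite('pics/c5.png',np.hstack([cv2.resize(w,(400,300)),cv2.resize(b,(400,400))[:300] if 0 else cv2.resize(b,(300,300),interpolation=3)]))
```

```text
(no output)
```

View pics/c5.png

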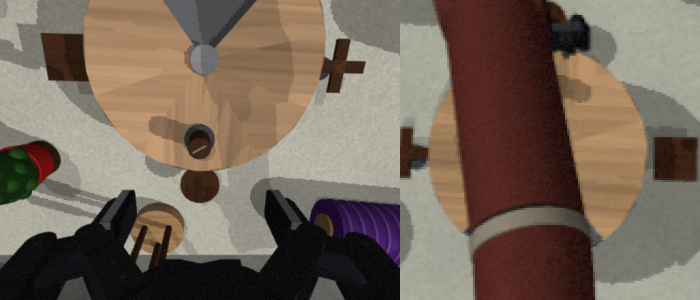

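The wrist view shows the peg (200,142) in line between the hub (204,60) and the round tag (200,186), to about 1°. The notch is over the solid quarter and the hand is clear.

```bash
python3 -c "
from workcell import bot;print(bot.finish_job())"
```

```text
the job is handed in; nothing more can be done
None
```

The short candle stands upright in the round-tag compartment, the cover is turned back over the solid quarter to within about 1° by the wrist view, and the job is handed in; no verdict came back.

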